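# Turn the capsule plate over against the sloped stop

## Robot

A 6-joint arm with a two-finger parallel gripper is mounted at the origin on the work surface. World frame = base frame: x ahead of the robot, y to its left, z up, the work surface at z = 0. Lengths are in m, angles in degrees, forces in N, time in s.
With the tool pointing down it reaches from about 0.25 to 0.775 m from the base axis. Payload 4 kg.
Tool frame: the origin (TCP) lies midway between the tips of the shut fingers; the grasp point (between the pads) lies 19 mm behind it (ctrl.tcp_to_grasp is the distance from the TCP to the grasp point, in m); x points along the fingers, y is the direction in which the jaws open and shut, and the axes are right-handed (so a half turn about x gives the same grasp; the last joint's range is limited). The gripper opens to 94 mm and grips with 3 to 60 N. Pads are 16 mm wide; open, the fingers measure 119 mm over their backs; the gripper's body (75 mm by 177 mm) begins 78 mm behind the grasp point.
Start: joints at [57.748, 4.996, 78.535, -0, 96.463, -5.907], TCP at [0.244, 0.493, 0.206] pointing down, gripper open.
Joint ranges: [-177.83, 177.83], [-43.37, 116.18], [15.69, 146.23], [-61.86, 241.86], [9.47, 152.12], [-147.06, 147.06]. Speed limits (degrees/s): [159.86, 159.86, 180, 180, 180, 180].

## Interface

Orientations are given as [roll, pitch, yaw] about the fixed x, y, z axes, in that order (R = Rz(yaw) Ry(pitch) Rx(roll)).
In Python, from bench import ctrl gives the robot as it stands.
- The arm moves only by the shell command python3 -m inch 'ROWS' [OPENING] [FORCE]. ROWS is JSON, a list of rows, each a list of 4 numbers: the shift along the world's x, y, z in cm, then the turn about the world's z in rad. A call has 1 to 12 rows; each row is the pose to reach, as a shift and turn from the pose commanded when the call began; what a row does not reach only later rows make up. A row lasts 1/10 s, in which the tool goes at most 50 mm and 8.59 degrees, less where a joint would pass 70% of its speed; a pose out of reach is approached as far as the arm can. A call with a gripper value outside its range is refused whole. OPENING is the closure, from 0 (fully open) to 1 (shut), set as the call begins (- or left out, the last holds). The fingers move at their own pace and stop on an object; FORCE is the grip in N (left out, the last holds). Time passes only in rows, so rows that repeat a pose let the fingers close. It gives the time, the measured TCP pose, the force and the opening at its end, in the units of the state.
- ctrl.sense(): the state, without advancing time (a new reading comes with each control period).
- ctrl.grab_frame(name): name is "scene" or "side" or "wrist"; returns a dict with "img" (400x640x3 uint8, red, green, blue), "depth" (400x640 float32, m along the optical axis (not along the pixel's ray), 0 where there is no reading), "camera_matrix" (3x3 intrinsics, pixels), "R" (3x3) and "t" (3): a world point X has camera coordinates R X + t. Camera axes: x right, y down, z forward; pixel columns grow to the right and rows downward; lengths in m; the calibration is good to about 2 mm. A picture is of the moment at which its call begins.
- ctrl.finish_job(): hands the job in, once; it reports no verdict.
The state is a dict: "t": time; "qpos": joint angles; "qd": joint speeds; "joint_torque": joint torques, N m; "position": TCP position; "tcp_rot": TCP orientation; "ft_force": force on the tool from outside, world axes, zero at the start; "torque": the same for the moment, N m; "grip_width": finger opening in m.
Only numpy, scipy, OpenCV 4.12 (cv2) and the standard library are available. Lean on these libraries where they do the work, as an engineer would, in place of code of your own. Each camera call takes 0.05 s, during which the arm holds its last target. There are 200 camera calls.

## Task

The capsule plate lies in the grey tray with its plain white back up; turn it over so the blue pocketed side is up. Using only the outside of the fingertips, push it along the tray against the sloped steel stop until it tips up and leans on the stop, then push its raised edge back over so that it falls blue side up and lies flat on the tray floor in front of the stop. Do not grip, lift or carry the plate, and leave the jar, the cup and the spreader where they stand.

Things in the scene. Friction and masses are not known exactly. Their poses are not given: they have to be found in the camera images.
- tray: Fixed grey tray, 240 mm wide (y); origin on the bench under it. x points to the stop, z up. Floor 6 mm above the bench, x -140 to +130 mm; white rims 16 mm high at y +-117 mm; open at the robot's side. Steel stop 170 mm wide near the far end: from stop_foot it slopes up to stop_top, then drops vertically (6 mm thick) to the floor. Two pins, 34 mm high, stand 18 mm behind stop_top at y +-100.
- stop_foot (a point): middle of the line where the stop's slope meets the tray floor (tray x +60 mm, 6 mm above the bench); the polished, slippery slope rises towards +x at 35 deg for 10 mm of height, then at 60 deg for 28 mm
- stop_top (a point): middle of the stop's top edge, 30 mm beyond the foot in tray x and 44 mm above the bench
- plate: Loose slab 80 (x) x 100 (y) x 8 mm, 90 g, origin at its centre. +z face plain white (up at the start), -z face blue with pockets. Starts flat, +x edge towards the stop, within 0.25 rad of the tray. Pushed at floor height on its -x edge it climbs the stop (under 8 N) till its low edge is at the foot; it then leans at 50 deg, raised edge 71 mm above the bench, and stays when let go.
- edge_a (a point): middle of the plate's +x edge (half-way through the thickness), the edge nearest the stop at the start
- edge_b (a point): middle of the plate's -x edge (half-way through the thickness), the edge nearest the robot at the start
- jar: amber jar with white cap, 52 mm across, 70 mm tall, standing on the bench beside the tray; origin at its underside; leave it
- cup: open blue cup, 56 mm across, 60 mm tall, standing on the bench beside the tray; origin at its underside; leave it
- spreader: small white powder spreader, foot 40 x 24 x 8 mm with an upright blade grip to 52 mm, standing on the bench beside the tray; origin at its underside; leave it
There are look-alikes about, which are no part of the job. Of the things that look like the plate, the middle-sized one is meant.

How it is judged:
By the outcome, as a careful person would: the job done as asked, in the order asked, and still so for the second after the job is handed in, with the robot touching nothing.
It also fails if it takes over 53 s, if anything falls off the work surface, if the arm or the gripper's body presses on something with over 40 N, if the wrist force passes 120 N, or if a joint passes its speed limit or range.

## Working session

There is one attempt and no reset: what is moved stays moved. The work goes in short steps, Python scripts to look and compute and a shell command to move; the robot and the scene stay as the last step left them, time stands still between calls to the robot, and variables do not carry over. Pictures are saved under pics/ and viewed, about 8 in all and at most 12, crops included, and the job is handed in when it is done.

```bash
mkdir -p pics
cat > h.py <<'E'
import numpy as np, cv2
from bench import ctrl
def grab(n,save=None):
    f=ctrl.grab_frame(n)
    if save: cv2.imwrite(save,cv2.cvtColor(f['img'],cv2.COLOR_RGB2BGR))
    return f
def cloud(f):
    d=f['depth'];K=f['camera_matrix'];v,u=np.indices(d.shape)
    P=np.stack([(u-K[0,2])/K[0,0]*d,(v-K[1,2])/K[1,1]*d,d],-1)
    X=(P-f['t'])@f['R']
    X[d==0]=np.nan
    return X
E
python3 - <<'E'
from h import *
import pickle
fs={n:grab(n,f'pics/{n}0.png') for n in('scene','side')}
pickle.dump(fs,open('f0.pkl','wb'))
s=ctrl.sense();print(s)
E
```

```text
{'t': 0.1, 'qpos': array([ 5.77489492e+01,  5.03468057e+00,  7.86141933e+01,  8.05425857e-04,
        9.64628702e+01, -5.90736145e+00]), 'qd': array([-0.11747151, -0.02973964, -0.24098865,  0.07426521, -0.04368574,
        0.07322094]), 'joint_torque': array([ 2.25237891e-03, -3.41253269e+01, -3.03303730e+01,  7.20033422e-02,
        3.04701249e-02, -6.95545918e-05]), 'position': array([0.24380608, 0.49246872, 0.20443982]), 'tcp_rot': array([ -96.3177949 ,   89.88825302, -122.66139433]), 'ft_force': array([-0.70925616,  0.21998061, -0.10625613]), 'torque': array([0.00324743, 0.00083257, 0.03035158]), 'grip_width': 0.0940227483399472}
```

View pics/scene0.png

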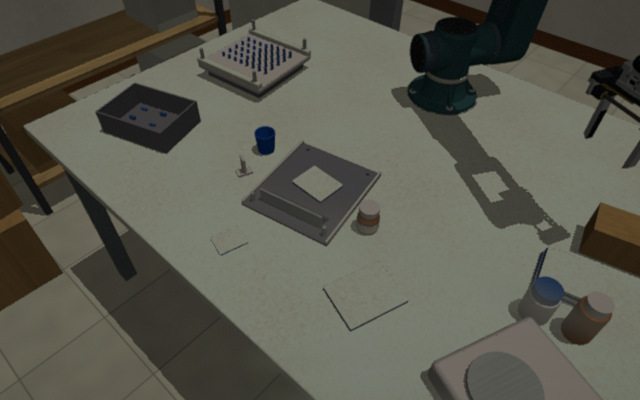

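View pics/side0.png

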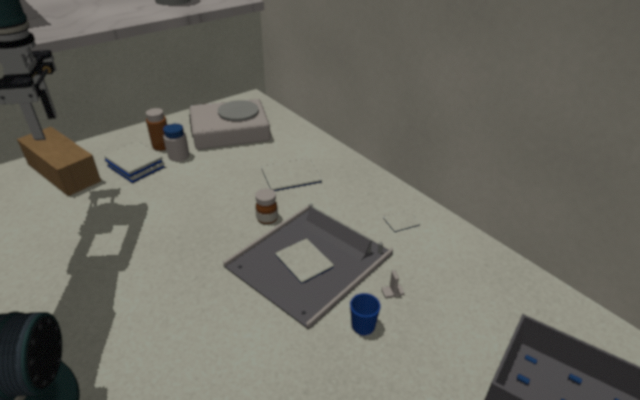

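The tray is at about (312,190) in the scene view, with the white plate at (317,183) and the stop at the lower-left side, (290,210). The jar is at (368,217), the cup at (265,140) and the spreader at (243,168). The side view agrees, with the plate at (305,260).

```bash
cat > m.py <<'E'
from h import *
import pickle
fs=pickle.load(open('f0.pkl','rb'))
pts={'scene':dict(tl=(306,143),tr=(381,174),br=(326,242),bl=(243,204),p=(317,183),jar=(368,204),cup=(265,130)),
'side':dict(l=(226,264),t=(311,207),r=(391,252),b=(308,325),p=(305,260))}
for n,f in fs.items():
    X=cloud(f);print(n,'campos',-f['R'].T@f['t'])
    for k,(u,v) in pts[n].items(): print(k,np.round(X[v,u],4))
    img=f['img'].astype(int);g=img.sum(2)
    u,v=pts[n]['p'];print(img[v,u])
    m=((g>0.75*g[v,u])).astype(np.uint8)
    _,L=cv2.connectedComponents(m,connectivity=4)
    mm=(L==L[v,u]);print(mm.sum())
    # project mask boundary on plane z=.014
    c=max(cv2.findContours(mm.astype(np.uint8),0,1)[0],key=len)[:,0].astype(float)
    K=f['camera_matrix'];C=-f['R'].T@f['t']
    r=np.c_[(c-K[:2,2])/[K[0,0],K[1,1]],np.ones(len(c))]@f['R']
    W=C+r*((0.014-C[2])/r[:,2])[:,None]
    rect=cv2.minAreaRect((W[:,:2]*1000).astype(np.float32));print(rect,cv2.boxPoints(rect))
    print('z on plate',np.nanmedian(X[mm][:,2]))
    # tray mask: height 3..9 mm points
    G=X[...,2]; T=(abs(G-.006)<.0025)&(np.abs(X[...,0]-X[v,u,0])<.22)&(np.abs(X[...,1]-X[v,u,1])<.22)&(g<.6*g[v,u])
    T=cv2.morphologyEx(T.astype(np.uint8),cv2.MORPH_OPEN,np.ones((3,3)))>0
    print('floor',T.sum(),cv2.minAreaRect((X[T][:,:2]*1000).astype(np.float32)))
    S=(G>.032)&(G<.05)&(np.hypot(X[...,0]-X[v,u,0],X[...,1]-X[v,u,1])<.17)
    ys,xs=np.where(S)
    for a,b in list(zip(xs,ys))[::max(1,len(xs)//25)]: print((a,b),np.round(X[b,a]*1000),end=' ')
E
python3 m.py
```

```text
scene campos [1.17276961 0.54246683 0.81810994]
tl [ 0.458  -0.1444  0.0027]
tr [0.4175 0.0818 0.0018]
br [0.6867 0.1315 0.0147]
bl [ 0.7301 -0.0954  0.0071]
p [ 0.5636 -0.0075  0.0157]
jar [0.577  0.1569 0.0692]
cup [ 0.5334 -0.223   0.0493]
[120 121 107]
921
((560.5538330078125, -10.1231689453125), (99.7761459350586, 81.3424301147461), 87.29180145263672) [[517.57086  -58.033836]
 [598.82245  -61.877213]
 [603.5368    37.7875  ]
 [522.2852    41.630875]]
z on plate 0.01455219214061526
floor 3298 ((578.4544067382812, -12.416854858398438), (269.872802734375, 228.09201049804688), 10.572728157043457)
(np.int64(261), np.int64(188)) [688. -73.  45.] (np.int64(262), np.int64(191)) [691. -67.  41.] (np.int64(265), np.int64(192)) [690. -58.  44.] (np.int64(267), np.int64(193)) [687. -54.  41.] (np.int64(270), np.int64(194)) [684. -47.  41.] (np.int64(275), np.int64(195)) [678. -36.  40.] (np.int64(269), np.int64(197)) [688. -46.  34.] (np.int64(275), np.int64(198)) [684. -31.  38.] (np.int64(282), np.int64(199)) [679. -11.  45.] (np.int64(287), np.int64(200)) [672.  -2.  43.] (np.int64(285),
[... 1860 characters left out ...]
220)) [662.  28.  42.] (np.int64(332), np.int64(222)) [665.  24.  37.] (np.int64(333), np.int64(224)) [664.  19.  35.] (np.int64(335), np.int64(226)) [664.  12.  34.] (np.int64(348), np.int64(227)) [677. -16.  44.] (np.int64(349), np.int64(229)) [675. -21.  43.] (np.int64(352), np.int64(231)) [676. -29.  42.] (np.int64(352), np.int64(233)) [675. -31.  39.] (np.int64(355), np.int64(235)) [676. -41.  39.] (np.int64(355), np.int64(237)) [672. -44.  38.] (np.int64(368), np.int64(238)) [688. -67.  42.] (np.int64(367), np.int64(240)) [681. -72.  44.] (np.int64(371), np.int64(242)) [690. -75.  36.] (np.int64(361), np.int64(298)) [ 562. -185.   49.] (np.int64(360), np.int64(303)) [ 561. -185.   36.]
```

Run:
```python
import cv2
a=cv2.imread('pics/scene0.png')[130:255,225:400];b=cv2.imread('pics/side0.png')[195:340,215:415]
cv2.imwrite('pics/crop0.png',cv2.convertScaleAbs(cv2.vconcat([cv2.resize(a,(400,286),interpolation=2),cv2.resize(b,(400,290),interpolation=2)]),alpha=1.5))
```

```text
(no output)
```

View pics/crop0.png

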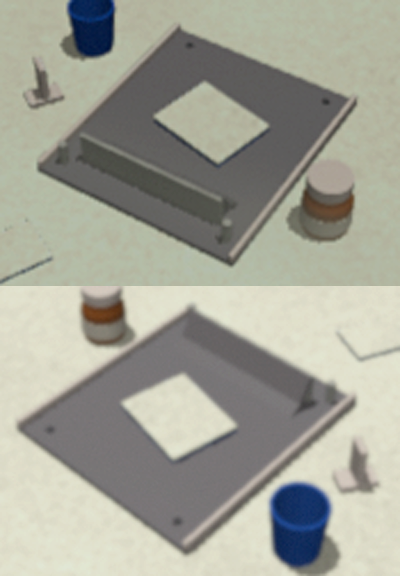

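```bash
cat >> h.py <<'E'
from scipy.spatial.transform import Rotation as Ro
O=np.array([.580,-.008]);A=np.deg2rad(10.3);RA=np.array([[np.cos(A),-np.sin(A)],[np.sin(A),np.cos(A)]])
def st():
    s=ctrl.sense();R=Ro.from_euler('xyz',s['tcp_rot'],degrees=True).as_matrix();y=R[:,1]
    print('t',s['t'],'pos',np.round(s['position']*1000,1),'tray',np.round((s['position'][:2]-O)@RA*1000,1),'xdir',R[:,0].round(3),'yang',np.degrees(np.arctan2(y[1],y[0])).round(2),'F',s['ft_force'].round(1),'w',s['grip_width'],'q6',s['qpos'][5])
    return s
def rel(x,y,z):
    s=st();w=O+RA@(np.array([x,y])/1000);print('shift cm',((np.r_[w,z/1000]-s['position'])*100).round(2))
E
python3 -c "
from h import *
rel(-95,0,200)"
```

```text
t 0.1 pos [243.8 492.5 204.4] tray [-241.3  552.5] xdir [-0.001 -0.002 -1.   ] yang 63.66 F [-0.7  0.2 -0.1] w 0.0940227483399472 q6 -5.907361451925191
shift cm [ 24.27 -51.75  -0.44]
```

```bash
python3 -m inch '[[24.3,-51.8,0,0.64],[24.3,-51.8,0,0.64],[24.3,-51.8,0,0.64],[24.3,-51.8,0,0.64],[24.3,-51.8,0,0.64],[24.3,-51.8,0,0.64],[24.3,-51.8,0,0.64],[24.3,-51.8,0,0.64],[24.3,-51.8,0,0.64],[24.3,-51.8,0,0.64],[24.3,-51.8,0,0.64],[24.3,-51.8,0,0.64]]' 0.45 20; python3 -c "
from h import *
rel(-95,0,40)"
```

```text
t: 1.3
position: [0.4874, -0.0277, 0.205]
tcp_rot: [169.7, 90.0, 179.9]
ft_force: [-0.0, 0.2, 1.1]
grip_width: 0.0516
t 1.3 pos [487.4 -27.7 205. ] tray [-94.6  -2.8] xdir [-0.001  0.    -1.   ] yang 100.23 F [-0.   0.2  1.1] w 0.05157770384586451 q6 -110.13747206525544
shift cm [ -0.09   0.27 -16.5 ]
```

```bash
python3 -c "
from h import *
f=grab('wrist','pics/w1.png');print(-f['R'].T@f['t'])
import pickle;pickle.dump(f,open('w1.pkl','wb'))"
```

```text
[ 0.41120006 -0.04276257  0.38302159]
```

View pics/w1.png

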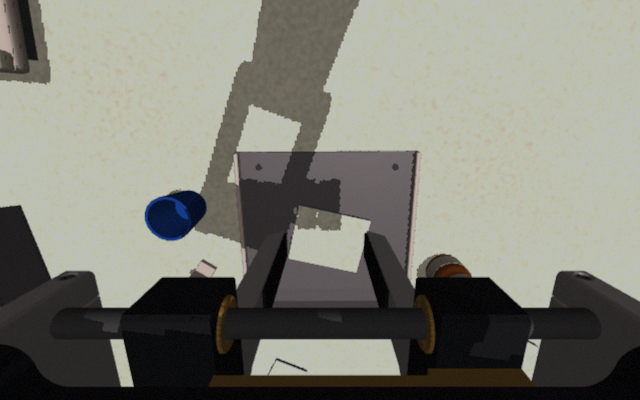

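The wrist view shows the tray's near edge at row 152, from column 237 to 417. The plate's corners are at about (298,206), (370,221), (356,272) and (289,257), between the fingers' lines, and its near edge is clear.

```bash
python3 -c "
from h import *
import pickle
f=pickle.load(open('w1.pkl','rb'));K=f['camera_matrix'];C=-f['R'].T@f['t']
for u,v,z in [(237,152,.006),(417,152,.006),(298,206,.014),(370,221,.014),(356,272,.014),(289,257,.014)]:
    r=np.r_[(u-K[0,2])/K[0,0],(v-K[1,2])/K[1,1],1]@f['R'];W=C+r*(z-C[2])/r[2];print(W.round(4),((W[:2]-O)@RA*1000).round(1))
"
```

```text
[ 0.4639 -0.1495  0.006 ] [-139.6 -118.5]
[0.4225 0.0799 0.006 ] [-139.3  114.7]
[ 0.5193 -0.0603  0.014 ] [-69.1 -40.6]
[0.5228 0.0388 0.014 ] [-47.9  56.2]
[0.601  0.0358 0.014 ] [28.5 39.4]
[ 0.5949 -0.0613  0.014 ] [  5.1 -55.1]
```

```bash
python3 -m inch '[[0,0,-5,0],[0,0,-10,0],[0,0,-14,0],[0,0,-17,0],[0,0,-18.5,0],[0,0,-19.6,0],[0,0,-19.6,0],[0,0,-19.6,0]]'; python3 -c "
from h import *
rel(-60,-2,9)"
```

```text
t: 2.15
position: [0.4876, -0.0251, 0.0102]
tcp_rot: [-14.0, 89.9, -3.6]
ft_force: [0.4, 0.2, 0.1]
grip_width: 0.0521
t 2.15 pos [487.6 -25.1  10.2] tray [-94.   -0.3] xdir [ 0.001 -0.    -1.   ] yang 100.33 F [0.4 0.2 0.1] w 0.052112313812357626 q6 -109.93925642151554
shift cm [ 3.37  0.44 -0.12]
```

```bash
python3 -m inch '[[0.49,0.09,-0.1,0],[0.98,0.18,-0.1,0],[1.48,0.27,-0.1,0],[1.97,0.36,-0.1,0],[2.46,0.45,-0.1,0],[2.95,0.54,-0.1,0],[3.44,0.63,-0.1,0],[3.94,0.72,-0.1,0],[4.43,0.81,-0.1,0],[4.92,0.9,-0.1,0],[5.41,0.98,-0.1,0],[5.9,1.07,-0.1,0]]'; python3 -c "
from h import *
st();f=grab('side','pics/s2.png');g=grab('scene')
cv2.imwrite('pics/c2.png',cv2.cvtColor(cv2.resize(np.vstack([f['img'][180:345,200:420],g['img'][110:275,210:430]]),None,fx=2,fy=2,interpolation=2)[:600],cv2.COLOR_RGB2BGR))"
```

```text
t: 3.35
position: [0.5464, -0.0143, 0.0084]
tcp_rot: [114.6, 90.0, 124.9]
ft_force: [-0.4, -0.4, 0.2]
grip_width: 0.0515
t 3.35 pos [546.4 -14.3   8.4] tray [-34.1  -0.2] xdir [-0.  0. -1.] yang 100.33 F [-0.4 -0.4  0.2] w 0.051513634493579666 q6 -107.77645374512379
```

View pics/c2.png

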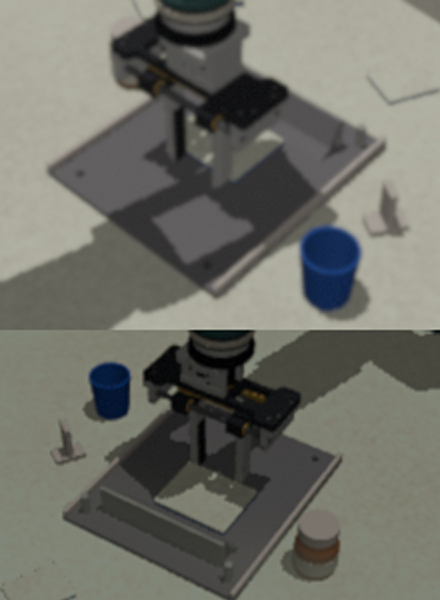

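Both crops show the plate squared to the stop in front of the two fingers, with the jar, cup and spreader unmoved. I'll keep pushing.

```bash
python3 -m inch '[[0.49,0.09,0,0],[0.98,0.18,0,0],[1.48,0.27,0,0],[1.97,0.36,0,0],[2.46,0.45,0,0],[2.95,0.54,0,0],[3.44,0.63,0,0],[3.94,0.72,0,0],[4.43,0.81,0,0],[4.92,0.9,0,0],[5.41,0.98,0,0],[5.9,1.07,0,0]]'; python3 -m inch '[[0.3,0.05,0,0],[0.6,0.11,0,0],[0.9,0.16,0,0],[1.2,0.22,0,0],[1.4,0.25,0,0]]'; python3 -c "
from h import *
st();f=grab('side');g=grab('scene')
cv2.imwrite('pics/c3.png',cv2.cvtColor(cv2.resize(np.vstack([f['img'][170:320,230:430],g['img'][110:260,230:430]]),None,fx=2,fy=2,interpolation=2)[:600],cv2.COLOR_RGB2BGR))"
```

```text
t: 4.65
position: [0.6056, -0.0037, 0.0086]
tcp_rot: [7.8, 90.0, 18.1]
ft_force: [-0.6, -0.3, -0.2]
grip_width: 0.0519
t: 5.15
position: [0.6193, -0.0011, 0.0085]
tcp_rot: [114.0, 90.0, 124.4]
ft_force: [-0.5, 0.2, 0.4]
grip_width: 0.052
t 5.15 pos [619.3  -1.1   8.5] tray [39.9 -0.3] xdir [-0.  0. -1.] yang 100.33 F [-0.5  0.2  0.4] w 0.05201873086848761 q6 -105.68164858216137
```

View pics/c3.png

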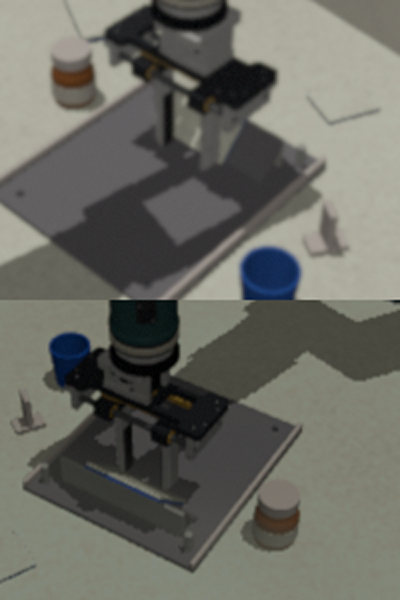

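The plate has climbed and its raised edge shows above the stop, at about (135,485) in the lower crop. The last few millimetres are left.

```bash
python3 -m inch '[[0.2,0.04,0,0],[0.4,0.07,0,0],[0.5,0.09,0,0],[0.59,0.11,0,0],[0.59,0.11,0,0]]'; python3 -m inch '[[0.1,0.02,0,0],[0.2,0.04,0,0],[0.2,0.04,0,0]]';python3 -c "
from h import *
st()
for n in('scene','side'):
    X=cloud(grab(n)).reshape(-1,3);T=(X[:,:2]-O)@RA*1000;z=X[:,2]*1000
    m=(abs(T[:,1])<48)&(T[:,0]>58)&(T[:,0]<130)&(z>46)&(z<95)
    if m.sum():print(n,m.sum(),'zmax',np.percentile(z[m],[50,95,99]),'x at top',np.median(T[m][z[m]>np.percentile(z[m],80)],0), 'y',np.percentile(T[m][:,1],[1,99]))
"
```

```text
t: 5.75
position: [0.625, -0.0001, 0.0085]
tcp_rot: [139.8, 90.0, 150.1]
ft_force: [-1.0, 0.5, -0.2]
grip_width: 0.0522
t: 6.05
position: [0.626, 0.0001, 0.0085]
tcp_rot: [177.2, 89.9, -172.5]
ft_force: [-4.6, -0.7, 2.7]
grip_width: 0.0519
t 6.05 pos [6.26e+02 1.00e-01 8.50e+00] tray [46.7 -0.2] xdir [-0.002 -0.    -1.   ] yang 100.33 F [-4.6 -0.7  2.7] w 0.05185793974920328 q6 -105.48244595015292
scene 160 zmax [71.58072399 75.53495461 86.87958208] x at top [106.9276628   -2.37851023] y [-39.26266988  46.13869282]
side 32 zmax [57.43215875 61.65665948 62.39952469] x at top [94.06370556 36.52643708] y [29.0189533 47.7463025]
```

Force has risen to 4.6 N, and the raised edge is at about z 71 mm, tray x 107, which matches the expected lean. I'll back off, rise, and go round behind the stop.

```bash
python3 -m inch '[[-0.3,-0.05,0,0],[-1,-0.18,0,0],[-2.5,-0.45,0,0],[-3.5,-0.6,2,0],[-3.5,-0.6,6,0],[-3.5,-0.6,10,0],[-3.5,-0.6,11,0],[-3.5,-0.6,11,0]]'; python3 -m inch '[[4,0.7,0.5,0],[8,1.4,0.5,0],[12,2.2,0.5,0],[12.6,2.3,0.5,0],[12.6,2.3,0.5,0],[12.6,2.3,0.5,0]]'; python3 -c "
from h import *
rel(140,-2,50)
f=grab('side');g=grab('scene')
cv2.imwrite('pics/c4.png',cv2.cvtColor(cv2.resize(np.vstack([f['img'][150:300,250:450],g['img'][110:260,230:430]]),None,fx=2,fy=2,interpolation=2)[:600],cv2.COLOR_RGB2BGR))
for n,f in(('scene',g),('side',f)):
    X=cloud(f).reshape(-1,3);T=(X[:,:2]-O)@RA*1000;z=X[:,2]*1000
    m=(abs(T[:,1])<48)&(T[:,0]>58)&(T[:,0]<130)&(z>46)&(z<80)
    if m.sum():print(n,m.sum(),'z',np.percentile(z[m],[50,95,99]),'x at top',np.median(T[m][z[m]>np.percentile(z[m],80)],0), 'y',np.percentile(T[m][:,1],[1,99]))
"
```

```text
t: 6.95
position: [0.5938, -0.0058, 0.1214]
tcp_rot: [-13.2, 89.6, -2.9]
ft_force: [-0.2, 0.2, -0.8]
grip_width: 0.0516
t: 7.55
position: [0.7167, 0.0172, 0.1219]
tcp_rot: [167.6, 89.8, 177.9]
ft_force: [0.3, 0.3, 0.3]
grip_width: 0.0522
t 7.55 pos [716.7  17.2 121.9] tray [139.    0.3] xdir [-0.003  0.    -1.   ] yang 100.32 F [0.3 0.3 0.3] w 0.05215701150616522 q6 -103.47524729869399
shift cm [ 0.14 -0.21 -7.19]
scene 133 z [71.17569073 74.49215542 74.87881399] x at top [107.26039969   9.11227504] y [-38.43094037  46.57038598]
side 560 z [59.23620856 71.02211805 72.66287931] x at top [102.83160675   2.97725102] y [-39.64582104  47.40005163]
```

View pics/c4.png

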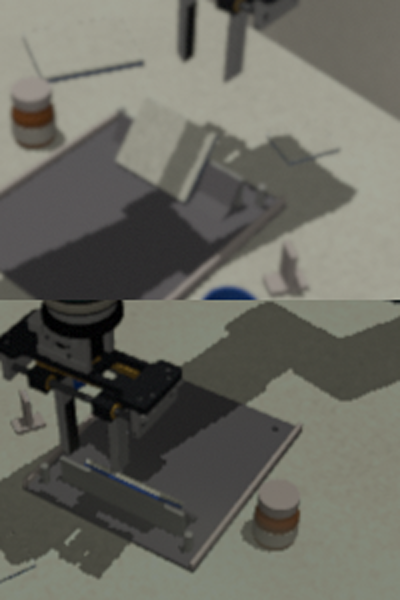

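The plate leans on the stop with its raised edge at z ≈ 71 mm, and the fingers are behind and above it. I'll lower them behind it and then push it over.

```bash
python3 -m inch '[[0,0,-3,0],[0,0,-5.5,0],[0,0,-7.3,0],[0,0,-7.3,0],[0,0,-7.3,0]]'; python3 -m inch '[[-0.79,-0.14,0,0],[-1.48,-0.27,0,0],[-1.97,-0.36,0.2,0],[-2.5,-0.45,0.9,0],[-3,-0.55,1.6,0],[-3.6,-0.65,2.1,0],[-4.3,-0.78,2.5,0],[-5,-0.91,2.7,0],[-5.7,-1.04,2.8,0],[-6.4,-1.16,2.9,0],[-6.4,-1.16,2.9,0]]'; python3 -c "
from h import *
st()
f=grab('side');g=grab('scene')
cv2.imwrite('pics/c5.png',cv2.cvtColor(cv2.resize(np.vstack([f['img'][150:300,250:450],g['img'][110:260,230:430]]),None,fx=2,fy=2,interpolation=2)[:600],cv2.COLOR_RGB2BGR))"
```

```text
t: 8.15
position: [0.7175, 0.0171, 0.0515]
tcp_rot: [-1.0, 90.0, 9.3]
ft_force: [0.4, -0.1, 0.8]
grip_width: 0.0517
t: 9.25
position: [0.653, 0.0055, 0.0795]
tcp_rot: [164.0, 90.0, 174.3]
ft_force: [0.4, -1.2, -0.1]
grip_width: 0.0517
t 9.25 pos [653.    5.5  79.5] tray [74.2  0.3] xdir [-0.001  0.    -1.   ] yang 100.31 F [ 0.4 -1.2 -0.1] w 0.05171731064528583 q6 -104.79776233314715
```

View pics/c5.png

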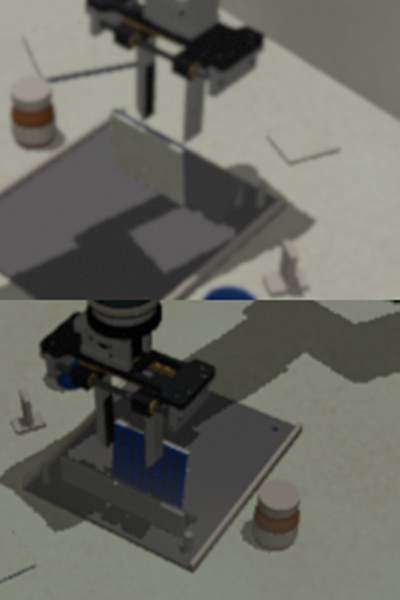

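The plate now stands almost vertical, with its blue face towards the stop. I'll push on.

```bash
python3 -m inch '[[-0.69,-0.13,-0.3,0],[-1.38,-0.25,-0.6,0],[-2.07,-0.38,-0.9,0],[-2.76,-0.5,-1,0],[-3.4,-0.62,-1,0],[-3.4,-0.62,-1,0],[-3.4,-0.62,-1,0],[-3.4,-0.62,0,0],[-3.4,-0.62,2,0],[-3.4,-0.62,5,0],[-3.4,-0.62,9,0],[-3.4,-0.62,9,0]]'; python3 -m inch '[[0,0,4,0],[-5,0,8,0],[-10,0,8,0],[-15,0,8,0],[-20,0,8,0],[-20,0,8,0],[-20,0,8,0]]'; python3 -c "
from h import *
st()
f=grab('side');g=grab('scene')
cv2.imwrite('pics/c6.png',cv2.cvtColor(cv2.resize(np.vstack([f['img'][170:340,210:410],g['img'][120:250,225:425]]),None,fx=2,fy=2,interpolation=2)[:600],cv2.COLOR_RGB2BGR))
for n,f in(('side',f),('scene',g)):
    X=cloud(f);T=(X[...,:2]-O)@RA*1000;z=X[...,2]*1000
    i=f['img'].astype(int)
    b=(i[...,2]>i[...,0]*1.5)&(abs(T[...,1])<100)&(T[...,0]>-100)&(T[...,0]<100)&(z<50)
    if b.sum(): print(n,b.sum(),'z',np.percentile(z[b],[5,50,95]).round(1),cv2.minAreaRect(T[b].astype(np.float32)))
"
```

```text
t: 10.55
position: [0.6239, -0.0008, 0.1782]
tcp_rot: [-15.4, 89.2, -5.0]
ft_force: [0.1, 0.1, 1.1]
grip_width: 0.0518
t: 11.25
position: [0.4194, -0.0004, 0.2504]
tcp_rot: [-15.8, 89.8, -5.5]
ft_force: [0.5, 0.2, 0.4]
grip_width: 0.0519
t 11.25 pos [ 4.194e+02 -4.000e-01  2.504e+02] tray [-156.7   36.2] xdir [ 0.003 -0.    -1.   ] yang 100.32 F [0.5 0.2 0.4] w 0.051885935918322836 q6 -108.14017125460379
side 1236 z [10.1 12.8 14.8] ((13.744241714477539, 13.969547271728516), (89.1142349243164, 109.57301330566406), 0.11873871088027954)
scene 918 z [11.1 14.5 16.9] ((6.2664337158203125, 7.2556915283203125), (106.60558319091797, 93.44043731689453), 89.40968322753906)
```

View pics/c6.png

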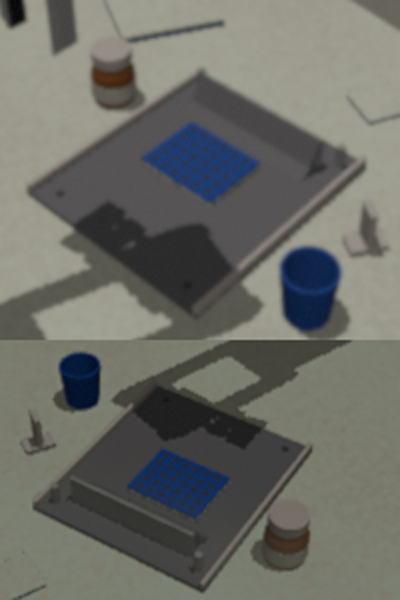

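The plate lies flat with its blue side up (z ≈ 14 mm), centred near tray x +10, in front of the stop. The jar, cup and spreader stand where they were, and the arm is clear, so I'm handing it in.

```bash
python3 -c "
from h import *
print(ctrl.finish_job())"
```

```text
the job is handed in; nothing more can be done
None
```

The plate is turned over: it lies flat, blue side up, on the tray floor in front of the stop, and I have handed the job in.

- **What I did:** I pushed the plate with the outside of two part-open fingertips. This squared it up and drove it up the stop until it leaned. I then let go, went round behind the stop and pushed the raised edge back over so it fell. The plate was never gripped, lifted or carried.
- **Lean check:** the raised edge measured about 71 mm above the bench, as specified. The highest force I read was about 5 N; I only read it at the end of each move.
- **Final checks:** both cameras put the blue face at about 13–14 mm, which means flat on the floor, and square to the tray. The two views placed its centre about 7–8 mm apart, at roughly tray x +6 to +14 mm. That is still clear of the stop foot at +60 mm.
- **Surroundings:** the jar, cup and spreader look unmoved in the pictures; I did not measure them again. The arm was raised well clear, at 11.25 s on the clock. No check failed.

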